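# Open the quench-oil can

## Robot

A 6-joint arm with a two-finger parallel gripper is mounted at the origin on the work surface. World frame = base frame: x ahead of the robot, y to its left, z up, the work surface at z = 0. Lengths are in m, angles in rad, forces in N, time in s.
With the tool pointing down it reaches from about 0.325 to 0.85 m from the base axis. Payload 15.5 kg.
Tool frame: the origin (TCP) lies between the finger pads; the fingertips stand 17 mm ahead of it and the grasp point (between the pads) lies 2 mm behind it (ctrl.tips_ahead is the z of the fingertips in the tool frame, in m); z points along the fingers, y is the line along which they close (so a half turn about z gives the same grasp; the last joint's range is limited). The gripper opens to 91 mm and grips with 3 to 60 N. Pads are 32 mm wide; open, the fingers measure 118 mm over their backs; the gripper's body (76 mm by 178 mm) begins 60 mm behind the grasp point.
Start: joints at [1.216, 0.494, 1.345, -0, 1.302, -0.096], TCP at [0.16, 0.604, 0.231] pointing down, gripper open.
Joint ranges: [-2.91, 2.91], [-0.82, 2.16], [0.22, 2.67], [-1.22, 4.37], [0.12, 2.79], [-3.08, 3.08]. Speed limits (rad/s): [1.89, 1.89, 2.57, 3.01, 3.01, 3.01].

## Interface

Orientations are given as a unit quaternion [x, y, z, w].
In Python, from workcell import ctrl, cams gives the robot as it stands. The module is installed in compiled form; this text tells all that it offers.
- The arm moves only by the tool step_arm, never from a script. Its argument "commands" is a list of rows, each a list of 5 numbers: the shift along the tool's x, y, z in mm, then the turn about the tool's z in degrees, then the opening, from 0 (shut) to 1 (fully open). A call has 1 to 8 rows; each row is the pose to reach, as a shift and turn from the pose commanded when the call began, along the tool's axes at that moment; what a row does not reach only later rows make up. A row lasts 1/10 s, in which the tool goes at most 50 mm and 8.59 degrees, less where a joint would pass 70% of its speed; a pose out of reach is approached as far as the arm can. A call with a gripper value outside its range is refused whole. The fingers move at their own pace and stop on an object; "force" is the grip in N (left out, the last holds). Time passes only in rows, so rows that repeat a pose let the fingers close. It gives the time, the measured TCP pose, the force, the opening and the grip force at its end, in the units of the state.
- ctrl.state(): the state, without advancing time (a new reading comes with each control period).
- cams.grab_frame(name): name is "scene" or "top" or "wrist"; returns a dict with "image" (480x640x3 uint8, blue, green, red), "camera_matrix" (3x3 intrinsics, pixels), "R" (3x3) and "t" (3): a world point X has camera coordinates R X + t; the wrist camera has in their place "T_tool_cam" (4x4, takes a point from camera to tool coordinates, whose origin is the TCP and whose axes are the flange's). Camera axes: x right, y down, z forward; pixel columns grow to the right and rows downward; lengths in m; the calibration is good to about 2 mm. The wrist camera is an equidistant fisheye: a pixel r from the principal point sees the ray r / f radians off the axis. A picture is of the moment at which its call begins: read the wrist's pose just before it. There is no depth.
- ctrl.close_job(): hands the job in; it is judged then, once.
The state is a dict: "clock": time; "joints": joint angles; "joint_vel": joint speeds; "tau": joint torques, N m; "position": TCP position; "tool_rot": TCP orientation; "force": force on the tool from outside, world axes, zero at the start; "moment": the same for the moment, N m; "width": opening from 0.0 (shut) to 1.0 (fully open); "finger_force": force on a finger pad.
Only numpy, scipy, OpenCV 4.12 (cv2) and the standard library are available. Lean on these libraries where they do the work, as an engineer would, in place of code of your own. Each camera call takes 0.05 s, during which the arm holds its last target. There are 200 camera calls.

## Task

Open the square quench-oil can: press its safety cap down firmly and keep it pressed while you turn it counter-clockwise (seen from above) until you feel it meet its stop, without wrenching it against the stop. Then lift the cap off and set it down gently, upright and flat, inside the empty steel tray. Leave everything else on the bench where it is.

Things in the scene. Friction and masses are not known exactly. Their poses are not given: they have to be found in the camera images.
- can: square-section bare metal oil can, 160 x 120 mm and 170 mm high, fixed to the bench in an angle-iron cradle (210 mm long in x over its feet). Its body is the only square one; a wire handle stands on its -x side. Origin under its centre, z up. Its neck and cap are on its vertical centre line.
- cap_bar (a point): centre of the upright grip bar on the grey plastic safety cap of the square can (cap loose once released, about 160 g). Black bar 76 mm long along x, 20 mm wide along y, 30 mm high, so 15 mm above and below this point; z up along the cap's axis. Locked at the start: this point is 227 mm above the bench on the can's centre line, bar along the can's x.
- cap_disc (a point): centre of the top face of the cap's disc, at the foot of the bar, 15 mm below cap_bar. Disc 92 mm in diameter (95 over its ribs). The skirt's lower rim, on which the cap stands when set down, is 30 mm below this point. A spring pushes it up with 8 N net of its weight, 1 N more per mm pressed. Teeth bar turning until it is pressed 4 mm (12 N); hold 13 to 16 N, the force being all that presses on the cap. Bottoms at 8.5 mm.
- neck (a point): foot of the can's neck under the cap, 170 mm above the bench. Kept pressed, the cap turns counter-clockwise from above, drag under 0.4 N m, to a solid stop 0.7 to 1.5 rad from its start: the angle is hidden and differs each time. At the stop, or up to 0.15 rad short of it, it is free: unpressed it springs up 5 mm or more and lifts off. Elsewhere it stays caught. Keep under 2 N m on the stop.
- tray: shallow open steel tray fixed to the bench, 200 (x) x 170 (y) x 22 mm high, walls 4 mm, inner floor 4 mm above the bench. Origin under its centre.
- round_can: round metal can with a plain round grey screw lid, 124 mm diameter, 208 mm high; a bystander. Origin under its centre.
- rosette_a: six-petal forged steel rosette, 96 mm across, 10 mm thick; origin under its centre; a bystander
- rosette_b: four-petal forged steel rosette, 100 mm across; origin under its centre; a bystander
- swage: dark steel block 60 x 60 mm, 50 mm high, with a 20 mm high stub on it; origin under its centre; a bystander
- bar_stub: piece of square steel bar, 100 x 25 x 25 mm; origin under its centre; a bystander
There are look-alikes about, which are no part of the job. Leave any green look-alike of the can alone.

How it is judged:
On the way, in this order (a step that is already met when the one before it is completed fails the run):
1. the cap is pressed down against its spring on the square can, at least 4 mm below its locked height (z of cap_bar in the frame of can below 0.2232 m and horizontal distance between cap_bar and can below 0.01 m), for 0.1 s.
2. the cap is lifted clear of the can's neck, more than 40 mm above its locked height (z of cap_bar in the frame of can above 0.267 m), for 0.05 s.
At the end, for the whole second after the job is handed in: the cap stands upright (tilt under 0.06 rad) on its skirt flat on the tray's floor, wholly within the tray's walls, released and at rest (z of cap_bar in the frame of tray between 0.045 and 0.053 m and x of cap_bar in the frame of tray between -0.06 and 0.06 m and y of cap_bar in the frame of tray between -0.05 and 0.05 m and angle between cap_bar's own z axis and vertical below 0.06 rad and linear speed of cap below 0.02 m/s); the robot touches nothing.
It fails at once if the cap is wrenched or torn: more than 120 N between cap and can (contact force between cap and can above 120 N).
It fails at once if the cap is dropped: in free fall, away from the can, more than 25 mm above its resting height on the tray (contact force between cap and anything else below 0.02 N and height (world z) of cap_bar above 0.074 m and horizontal distance between cap_bar and can above 0.03 m).
It fails at once if a bystander is moved by more than 30 mm (distance of any of round_can, rosette_a, rosette_b, swage, bar_stub from where it was at the start of the episode above 0.03 m).
It also fails if it takes over 64 s, if anything falls off the work surface, if the arm or the gripper's body presses on something with over 40 N, if the wrist force passes 120 N, or if a joint passes its speed limit or range.

## Working session

There is one attempt and no reset: what is moved stays moved. The work goes in short steps, Python scripts to look and compute and a tool call to move; the robot and the scene stay as the last step left them, time stands still between calls to the robot, and variables do not carry over. Pictures are saved under pics/ and viewed, at most 10 in all, crops included, and the job is handed in when it is done.

Besides the shell and the picture viewer there is one more tool, called after "Emit:" as name(argument=value, ...) on one line, values as JSON. step_arm: Moves the arm, as the interface text tells. Its arguments: {"type":"object","properties":{"commands":{"type":"array","items":{"type":"array","items":{"type":"number"}}},"force":{"type":"number"}},"required":["commands"]}

```bash
mkdir -p pics; cat > h.py <<'E'
import numpy as np,cv2
from workcell import ctrl,cams
def grab(n,save=None):
    s=ctrl.state(); f=cams.grab_frame(n)
    if save: cv2.imwrite('pics/'+save,f['image'])
    return f,s
def ray(f,u,v):
    K=f['camera_matrix'];d=np.linalg.inv(K)@[u,v,1];R=np.array(f['R']);t=np.array(f['t'])
    return -R.T@t,R.T@d
def atz(f,u,v,z):
    o,d=ray(f,u,v);return o+d*(z-o[2])/d[2]
E
python3 - <<'E'
from h import *
for n in ('scene','top'):
    f,s=grab(n,n+'1.png');o,d=ray(f,320,240);print(n,o,d)
print(s['position'],s['tool_rot'],s['force'],s['width'],s['clock'])
E
```

```text
scene [ 0.24038196 -0.26769123  1.25419326] [ 0.23414427  0.211913   -0.94904211]
top [ 0.34861725 -0.00746127  1.02700547] [ 0.12753177 -0.00497636 -0.99205749]
[0.1598291  0.60385277 0.23034565] [ 1.29035197e-01  9.91639833e-01 -5.87757939e-04 -1.15982992e-04] [-0.33883577 -0.27605772 -0.55263948] 1.0002340906053817 0.05
```

View pics/top1.png

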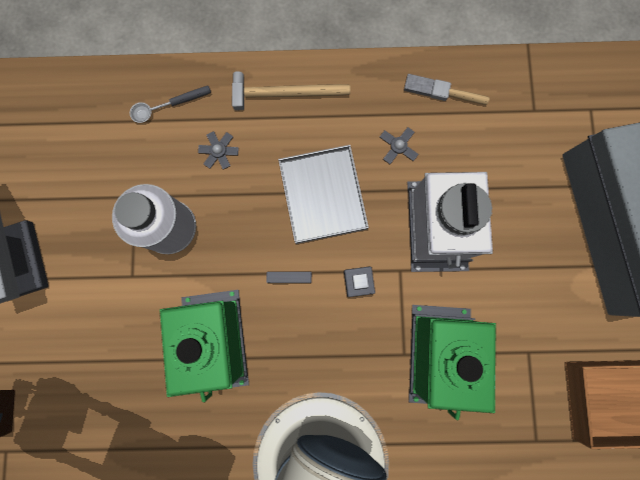

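View pics/scene1.png

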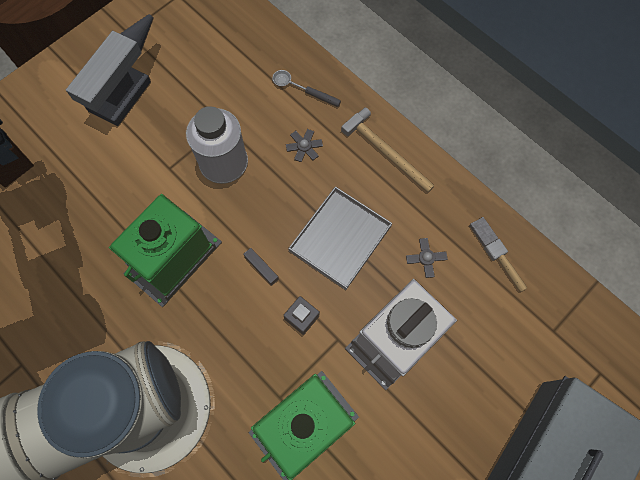

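Both views show the same layout. Things that could be taken for the cap, in the top view: the square bare can's cap with its black bar at (467,208), the round can's plain lid at (136,211), and the green cans' black lids at (189,350) and (469,368). I choose (467,208): bare metal, square body, black bar, wire handle at (458,262). The tray is at (323,195). Next I check the choice in a close crop.

```bash
python3 - <<'E'
import cv2
a=cv2.imread('pics/top1.png')[160:280,400:500];b=cv2.imread('pics/scene1.png')[270:390,345:465]
c=cv2.imread('pics/top1.png')[140:250,270:375]
r=lambda i:cv2.resize(i,(400,480),interpolation=cv2.INTER_CUBIC)
cv2.imwrite('pics/crop1.png',cv2.hconcat([cv2.resize(a,(400,480),interpolation=cv2.INTER_CUBIC),cv2.resize(b[:, :100],(400,480),interpolation=cv2.INTER_CUBIC)]))
E
```

```text
(no output)
```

View pics/crop1.png

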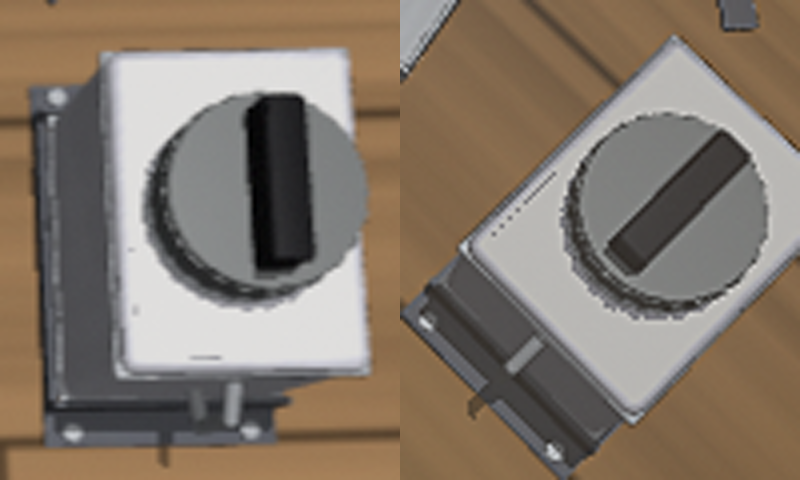

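The crop shows the bare square can with a ribbed grey cap and a black bar along the can's x, so the choice is right. Enlarged from the crops, the bar top is at about (472,205) in top and (415,319) in scene, and the disc centres are at (466.5,207.7) and (413.5,321.2).

```bash
python3 - <<'E'
from h import *
T,s=grab('top');S,_=grab('scene')
P=lambda n,f,L,z:print(n,[atz(f,u,v,z)[:2].round(4).tolist() for u,v in L], np.mean([atz(f,u,v,z)[:2] for u,v in L],0).round(4))
P('bartop',T,[(472,205)],.242);P('bartop S',S,[(415,318.7)],.242)
P('disc',T,[(466.5,207.7)],.212);P('disc S',S,[(413.5,321.2)],.212)
P('can',T,[(426.5,173.5),(487,172.5),(492,253.5),(429.5,254)],.17)
P('tray',T,[(279,159),(351,147),(367,229),(296,243)],.022)
P('trayS',S,[(336,188),(391,224),(347,288),(289,249)],.022)
from scipy.spatial.transform import Rotation as R
print(R.from_quat(s['tool_rot']).as_matrix().round(3))
w=cams.grab_frame('wrist');print(w['T_tool_cam'],w['camera_matrix'])
E
```

```text
bartop [[0.5053, -0.2818]] [ 0.5053 -0.2818]
bartop S [[0.5083, -0.2792]] [ 0.5083 -0.2792]
disc [[0.5065, -0.2818]] [ 0.5065 -0.2818]
disc S [[0.5105, -0.2808]] [ 0.5105 -0.2808]
can [[0.5846, -0.223], [0.5834, -0.3408], [0.4248, -0.3378], [0.4268, -0.2194]] [ 0.5049 -0.2803]
tray [[0.6688, 0.0774], [0.6931, -0.0897], [0.5002, -0.119], [0.4724, 0.0416]] [ 0.5836 -0.0224]
trayS [[0.6692, 0.0768], [0.6973, -0.0845], [0.5062, -0.1213], [0.475, 0.0433]] [ 0.5869 -0.0214]
[[-0.967  0.256 -0.   ]
 [ 0.256  0.967 -0.001]
 [ 0.    -0.001 -1.   ]]
[[-9.70474697e-04 -9.56572062e-01 -2.91494337e-01  8.29037500e-02]
 [ 9.99999328e-01 -7.43563027e-04 -8.89219423e-04 -1.25080990e-03]
 [ 6.33858045e-04 -2.91495005e-01  9.56572141e-01 -1.53415622e-01]
 [ 0.00000000e+00  0.00000000e+00  0.00000000e+00  1.00000000e+00]] [[371.64829954   0.         320.48114567]
 [  0.         371.64829954 238.32410234]
 [  0.           0.           1.        ]]
```

Emit:
step_arm(commands=[[0,0,-48,8,1],[-20,-15,-92,16,1],[-57,-46,-110,24,1],[-94,-77,-110,32,1],[-131,-108,-110,40,1],[-168,-139,-110,48,1],[-205,-170,-110,56,1],[-242,-200,-110,64,1]])

```text
clock: 1.05
position: [0.3433, 0.3471, 0.341]
tool_rot: [0.637, 0.771, 0.0, 0.0]
force: [0.6, 0.8, 0.6]
width: 0.996
finger_force: 0.0
```

```bash
cat >> h.py <<'E'
from scipy.spatial.transform import Rotation as Rn
def go(x,y,z,yaw):
    "shift in tool mm / deg to world target, yaw of tool y axis in deg"
    s=ctrl.state();M=Rn.from_quat(s['tool_rot']).as_matrix()
    yy=np.degrees(np.arctan2(M[1,1],M[0,1]))
    print('pos',np.round(s['position'],4),'yaw',yy.round(2),'F',np.round(s['force'],2),'Mz',round(s['moment'][2],3),'j6',round(s['joints'][5],2),'w',round(s['width'],3),'t',s['clock'],'shift',(M.T@(np.array([x,y,z])-s['position'])*1000).round(1),'turn',round(-(yaw-yy),2))
E
python3 -c "
from h import *
go(.507,-.281,.33,-91)"
```

```text
pos [0.3433 0.3471 0.341 ] yaw 10.85 F [0.58 0.79 0.56] Mz -0.011 j6 0.48 w 0.996 t 1.05 shift [-647.7   42.5   11. ] turn 101.85
```

Emit:
step_arm(commands=[[-48,3,0,8,1],[-96,6,0,16,1],[-144,9,0,24,1],[-192,12,0,32,1],[-240,15,0,40,1],[-288,18,0,48,1],[-336,21,0,56,1],[-384,25,0,64,1]])

```text
clock: 1.85
position: [0.4416, -0.025, 0.3411]
tool_rot: [0.949, 0.316, 0.0, 0.0]
force: [1.2, 1.1, 0.3]
width: 0.999
finger_force: 0.0
```

```bash
python3 -c "
from h import *
go(.507,-.281,.33,-91)"
```

```text
pos [ 0.4416 -0.025   0.3411] yaw -53.17 F [1.23 1.12 0.26] Mz 0.002 j6 0.74 w 0.999 t 1.85 shift [-101.1  244.1   11.1] turn 37.83
```

Emit:
step_arm(commands=[[-19,46,0,8,1],[-38,92,0,16,1],[-57,138,0,24,1],[-76,184,0,32,1],[-95,230,0,38,1],[-101,244,11,38,1],[-101,244,11,38,1],[-101,244,11,38,1]])

```text
clock: 2.65
position: [0.5082, -0.2776, 0.3295]
tool_rot: [1.0, -0.007, -0.001, -0.001]
force: [-0.2, 0.8, -0.1]
width: 1.004
finger_force: 0.0
```

```bash
python3 -c "
from h import *
go(.507,-.281,.33,-91)
grab('wrist','w1.png')"
```

```text
pos [ 0.5082 -0.2776  0.3295] yaw -90.79 F [-0.23  0.81 -0.05] Mz -0.028 j6 0.98 w 1.004 t 2.65 shift [-1.1  3.4 -0.5] turn 0.21
```

View pics/w1.png

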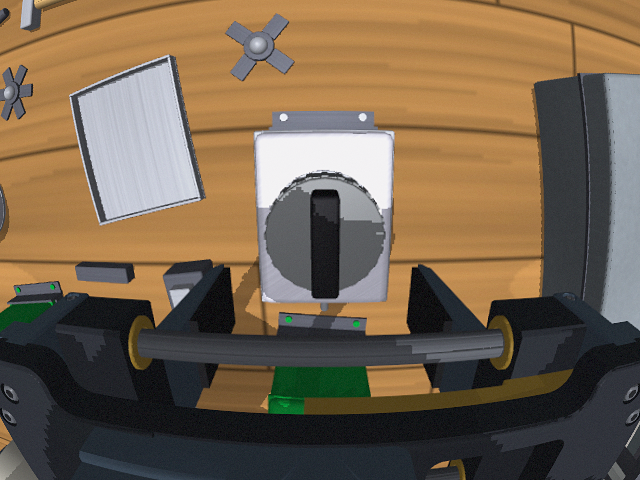

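The wrist view shows the cap's bar running from about (325,195) to (325,297), nearly upright between the fingers. The disc spans x 265–385.

```bash
cat >> h.py <<'E'
def wp(w,s,u,v,z):
    K=w['camera_matrix'];x=(u-K[0,2])/K[0,0];y=(v-K[1,2])/K[1,1];r=np.hypot(x,y)
    d=np.array([np.sin(r)*x/r,np.sin(r)*y/r,np.cos(r)]);T=np.array(w['T_tool_cam']);M=Rn.from_quat(s['tool_rot']).as_matrix()
    o=M@T[:3,3]+s['position'];d=M@T[:3,:3]@d
    return (o+d*(z-o[2])/d[2]).round(4)
E
python3 -c "
from h import *
w,s=grab('wrist')
for p in [(312,198),(339,198),(311,297),(339,297)]: print(wp(w,s,*p,.242))
for p in [(265,235),(385,235),(325,293),(325,180)]: print(wp(w,s,*p,.212))
go(.507,-.281,.232,-91)
i=w['image'][170:310,250:400];cv2.imwrite('pics/w2.png',cv2.resize(i,(600,560),interpolation=cv2.INTER_CUBIC))"
```

```text
[ 0.5452 -0.2734  0.242 ]
[ 0.5449 -0.2912  0.242 ]
[ 0.4731 -0.2711  0.242 ]
[ 0.4728 -0.2913  0.242 ]
[ 0.5113 -0.2359  0.212 ]
[ 0.51   -0.3281  0.212 ]
[ 0.4619 -0.2814  0.212 ]
[ 0.5528 -0.2824  0.212 ]
pos [ 0.5084 -0.2771  0.3304] yaw -90.73 F [-0.24  0.41  0.83] Mz 0.036 j6 0.98 w 0.999 t 2.75 shift [-1.4  4.  98.4] turn 0.27
```

View pics/w2.png

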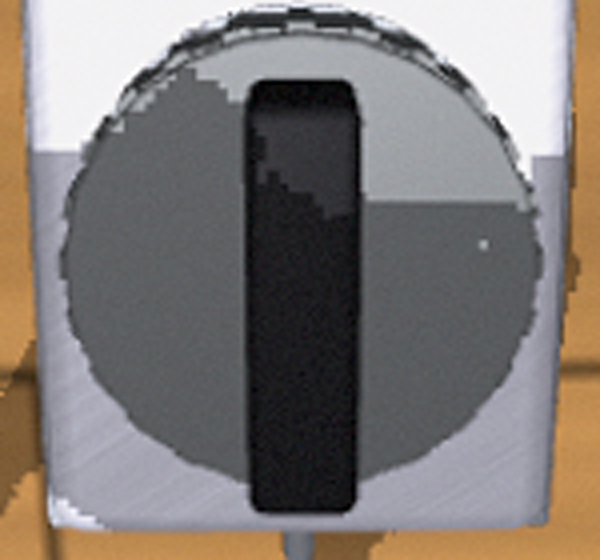

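The crop confirms the bar is centred near (0.508, -0.282) with no visible tilt. Descending.

Emit:
step_arm(commands=[[0,4.5,25,0.3,1],[0,4.5,50,0.3,1],[0,4.5,70,0.3,1],[0,4.5,80,0.3,1],[0,4.5,88,0.3,1],[0,4.5,94,0.3,1],[0,4.5,97,0.3,1],[0,4.5,97,0.3,1]])

```text
clock: 3.55
position: [0.5086, -0.2829, 0.2331]
tool_rot: [1.0, -0.01, 0.0, 0.0]
force: [-0.0, 0.0, -0.8]
width: 1.0
finger_force: 0.0
```

```bash
python3 -c "
from h import *
go(.508,-.282,.232,-91)"
```

```text
pos [ 0.5086 -0.2829  0.2331] yaw -91.12 F [-0.01  0.02 -0.78] Mz 0.018 j6 0.98 w 1.0 t 3.55 shift [-0.6 -0.9  1.1] turn -0.12
```

Now close, moderately first.

Emit:
step_arm(commands=[[0,-0.5,0,0,0.3],[0,-0.5,0,0,0.15],[0,-0.5,0,0,0.1],[0,-0.5,0,0,0],[0,-0.5,0,0,0],[0,-0.5,0,0,0],[0,-0.5,0,0,0],[0,-0.5,0,0,0]], force=20)

```text
clock: 4.35
position: [0.5085, -0.2824, 0.2329]
tool_rot: [1.0, -0.01, -0.0, -0.0]
force: [-0.6, 0.6, -0.8]
width: 0.33
finger_force: 0.0
```

```bash
python3 -c "
from h import *
go(.508,-.282,.232,-91)"
```

```text
pos [ 0.5085 -0.2824  0.2329] yaw -91.13 F [-0.61  0.57 -0.82] Mz 0.042 j6 0.98 w 0.33 t 4.35 shift [-0.5 -0.4  0.9] turn -0.13
```

Emit:
step_arm(commands=[[0,0,0,0,0],[0,0,0,0,0],[0,0,0,0,0],[0,0,0,0,0],[0,0,0,0,0]], force=20)

```text
clock: 4.85
position: [0.5085, -0.2818, 0.2329]
tool_rot: [1.0, -0.01, -0.0, -0.0]
force: [0.6, 5.1, 1.7]
width: 0.217
finger_force: 20.0
```

```bash
python3 -c "
from h import *
go(.508,-.282,.232,-91)"
```

```text
pos [ 0.5085 -0.2818  0.2329] yaw -91.11 F [0.58 5.08 1.71] Mz 0.104 j6 0.98 w 0.217 t 4.85 shift [-0.5  0.2  0.9] turn -0.11
```

Emit:
step_arm(commands=[[0,-0.6,0,0,0],[0,-0.6,0,0,0],[0,-0.6,1.5,0,0],[0,-0.6,3,0,0],[0,-0.6,3,0,0]], force=55)

```text
clock: 5.35
position: [0.5085, -0.2818, 0.2304]
tool_rot: [1.0, -0.01, 0.0, 0.0]
force: [-1.7, 2.1, 9.5]
width: 0.218
finger_force: 55.0
```

```bash
python3 -c "
from h import *
go(.508,-.282,.232,-91)"
```

```text
pos [ 0.5085 -0.2818  0.2304] yaw -91.13 F [-1.71  2.1   9.53] Mz 0.103 j6 0.98 w 0.218 t 5.35 shift [-0.5  0.2 -1.6] turn -0.13
```

Emit:
step_arm(commands=[[0,-0.2,1.5,0,0],[0,-0.2,3,0,0],[0,-0.2,4,0,0],[0,-0.2,4,0,0],[0,-0.2,4,0,0]])

```text
clock: 5.85
position: [0.5085, -0.2818, 0.2267]
tool_rot: [1.0, -0.01, 0.0, 0.0]
force: [-4.4, 2.5, 13.9]
width: 0.215
finger_force: 55.0
```

```bash
python3 -c "
from h import *
go(.508,-.282,.232,-91)"
```

```text
pos [ 0.5085 -0.2818  0.2267] yaw -91.13 F [-4.43  2.52 13.85] Mz 0.126 j6 0.98 w 0.215 t 5.85 shift [-0.5  0.2 -5.3] turn -0.13
```

Emit:
step_arm(commands=[[-0.6,-0.2,0.6,0,0],[-0.6,-0.2,0.6,-4,0],[-0.6,-0.2,0.6,-8,0],[-0.6,-0.2,0.6,-12,0],[-0.6,-0.2,0.6,-12,0]])

```text
clock: 6.35
position: [0.5088, -0.2821, 0.2266]
tool_rot: [0.995, 0.096, 0.001, 0.001]
force: [0.7, 0.2, 14.2]
width: 0.217
finger_force: 55.0
```

```bash
python3 -c "
from h import *
go(.508,-.282,.232,-91)"
```

```text
pos [ 0.5088 -0.2821  0.2266] yaw -78.98 F [ 0.66  0.2  14.16] Mz 0.115 j6 0.77 w 0.217 t 6.35 shift [-0.8 -0.2 -5.4] turn 12.02
```

Emit:
step_arm(commands=[[0,0,0,-4,0],[0,0,0,-8,0],[0,0,0,-12,0],[0,0,0,-16,0],[0,0,0,-20,0],[0,0,0,-24,0],[0,0,0,-24,0]])

```text
clock: 7.05
position: [0.5089, -0.2822, 0.2266]
tool_rot: [0.954, 0.301, 0.001, 0.001]
force: [0.2, 1.4, 14.2]
width: 0.217
finger_force: 55.0
```

```bash
python3 -c "
from h import *
go(.508,-.282,.232,-91)"
```

```text
pos [ 0.5089 -0.2822  0.2266] yaw -54.98 F [ 0.2   1.43 14.18] Mz 0.093 j6 0.35 w 0.217 t 7.05 shift [-0.6 -0.7 -5.4] turn 36.02
```

Emit:
step_arm(commands=[[0,0,0,-1.5,0],[0,0,0,-3,0],[0,0,0,-3,0]])

```text
clock: 7.35
position: [0.5089, -0.2822, 0.2266]
tool_rot: [0.946, 0.325, 0.001, 0.001]
force: [0.7, -0.0, 13.8]
width: 0.213
finger_force: 55.0
```

```bash
python3 -c "
from h import *
go(.508,-.282,.232,-91)"
```

```text
pos [ 0.5089 -0.2822  0.2266] yaw -52.08 F [ 0.73 -0.04 13.81] Mz -0.044 j6 0.3 w 0.213 t 7.35 shift [-0.6 -0.7 -5.4] turn 38.92
```

Emit:
step_arm(commands=[[0,0,0,-1.5,0],[0,0,0,-3,0],[0,0,0,-3,0]])

```text
clock: 7.65
position: [0.5089, -0.2822, 0.2266]
tool_rot: [0.937, 0.35, 0.001, 0.001]
force: [0.4, -0.1, 13.2]
width: 0.219
finger_force: 55.0
```

```bash
python3 -c "
from h import *
go(.508,-.282,.232,-91)"
```

```text
pos [ 0.5089 -0.2822  0.2266] yaw -49.08 F [ 0.44 -0.1  13.23] Mz -0.067 j6 0.25 w 0.219 t 7.65 shift [-0.6 -0.7 -5.4] turn 41.92
```

Emit:
step_arm(commands=[[0,0,0.3,-1.5,0],[0,0,0.3,-3,0],[0,0,0.3,-3,0]])

```text
clock: 7.95
position: [0.5089, -0.2822, 0.2263]
tool_rot: [0.927, 0.374, 0.001, 0.001]
force: [0.4, 0.3, 14.8]
width: 0.217
finger_force: 55.0
```

```bash
python3 -c "
from h import *
go(.508,-.282,.232,-91)"
```

```text
pos [ 0.5089 -0.2822  0.2263] yaw -46.08 F [ 0.38  0.32 14.77] Mz -0.077 j6 0.2 w 0.217 t 7.95 shift [-0.5 -0.8 -5.7] turn 44.92
```

Emit:
step_arm(commands=[[0,0,0,-1.5,0],[0,0,0,-3,0],[0,0,0,-3,0]])

```text
clock: 8.25
position: [0.509, -0.2822, 0.2264]
tool_rot: [0.917, 0.398, 0.001, 0.002]
force: [0.7, 0.5, 14.3]
width: 0.218
finger_force: 55.0
```

```bash
python3 -c "
from h import *
go(.508,-.282,.232,-91)"
```

```text
pos [ 0.509  -0.2822  0.2264] yaw -43.08 F [ 0.69  0.48 14.33] Mz 0.008 j6 0.14 w 0.218 t 8.25 shift [-0.5 -0.8 -5.6] turn 47.92
```

Emit:
step_arm(commands=[[0,0,0,-1.5,0],[0,0,0,-3,0],[0,0,0,-3,0]])

```text
clock: 8.55
position: [0.509, -0.2823, 0.2264]
tool_rot: [0.907, 0.422, 0.001, 0.002]
force: [0.8, -0.1, 13.5]
width: 0.216
finger_force: 55.0
```

```bash
python3 -c "
from h import *
go(.508,-.282,.232,-91)"
```

```text
pos [ 0.509  -0.2823  0.2264] yaw -40.09 F [ 0.82 -0.13 13.54] Mz -0.026 j6 0.09 w 0.216 t 8.55 shift [-0.4 -0.9 -5.6] turn 50.91
```

Emit:
step_arm(commands=[[0,0,0.2,-1.5,0],[0,0,0.2,-3,0],[0,0,0.2,-3,0]])

```text
clock: 8.85
position: [0.509, -0.2822, 0.2262]
tool_rot: [0.895, 0.446, 0.001, 0.002]
force: [1.2, 1.2, 15.1]
width: 0.214
finger_force: 55.0
```

```bash
python3 -c "
from h import *
go(.508,-.282,.232,-91)"
```

```text
pos [ 0.509  -0.2822  0.2262] yaw -37.08 F [ 1.25  1.15 15.12] Mz -0.095 j6 0.04 w 0.214 t 8.85 shift [-0.4 -0.9 -5.8] turn 53.92
```

Emit:
step_arm(commands=[[0,0,0,-1.5,0],[0,0,0,-3,0],[0,0,0,-3,0]])

```text
clock: 9.15
position: [0.509, -0.2822, 0.2262]
tool_rot: [0.883, 0.469, 0.001, 0.002]
force: [1.2, -1.1, 14.8]
width: 0.216
finger_force: 55.0
```

```bash
python3 -c "
from h import *
go(.508,-.282,.232,-91)"
```

```text
pos [ 0.509  -0.2822  0.2262] yaw -34.08 F [ 1.17 -1.09 14.79] Mz -0.043 j6 -0.01 w 0.216 t 9.15 shift [-0.4 -0.9 -5.8] turn 56.92
```

Emit:
step_arm(commands=[[0,0,0,-1.5,0],[0,0,0,-3,0],[0,0,0,-3,0]])

```text
clock: 9.45
position: [0.509, -0.2822, 0.2262]
tool_rot: [0.871, 0.492, 0.001, 0.002]
force: [0.7, 0.2, 14.0]
width: 0.215
finger_force: 55.0
```

```bash
python3 -c "
from h import *
go(.508,-.282,.232,-91)"
```

```text
pos [ 0.509  -0.2822  0.2262] yaw -31.08 F [ 0.7   0.25 14.01] Mz -0.037 j6 -0.07 w 0.215 t 9.45 shift [-0.3 -0.9 -5.8] turn 59.92
```

Emit:
step_arm(commands=[[0,0,0,-1.5,0],[0,0,0,-3,0],[0,0,0,-3,0]])

```text
clock: 9.75
position: [0.509, -0.2822, 0.2262]
tool_rot: [0.858, 0.514, 0.001, 0.002]
force: [0.8, -0.4, 14.9]
width: 0.216
finger_force: 55.0
```

```bash
python3 -c "
from h import *
go(.508,-.282,.232,-91)"
```

```text
pos [ 0.509  -0.2822  0.2262] yaw -28.08 F [ 0.79 -0.4  14.9 ] Mz 0.0 j6 -0.12 w 0.216 t 9.75 shift [-0.3 -0.9 -5.8] turn 62.92
```

Emit:
step_arm(commands=[[0,0,0,-1.5,0],[0,0,0,-3,0],[0,0,0,-3,0]])

```text
clock: 10.05
position: [0.509, -0.2823, 0.2262]
tool_rot: [0.844, 0.537, 0.001, 0.002]
force: [0.8, -0.0, 15.0]
width: 0.219
finger_force: 55.0
```

```bash
python3 -c "
from h import *
go(.508,-.282,.232,-91)
grab('scene','s2.png')
i=cv2.imread('pics/s2.png')[240:420,310:500];cv2.imwrite('pics/s2c.png',cv2.resize(i,(600,568)))"
```

```text
pos [ 0.509  -0.2823  0.2262] yaw -25.08 F [ 0.77 -0.04 15.  ] Mz -0.009 j6 -0.17 w 0.219 t 10.05 shift [-0.2 -1.  -5.8] turn 65.92
```

View pics/s2c.png

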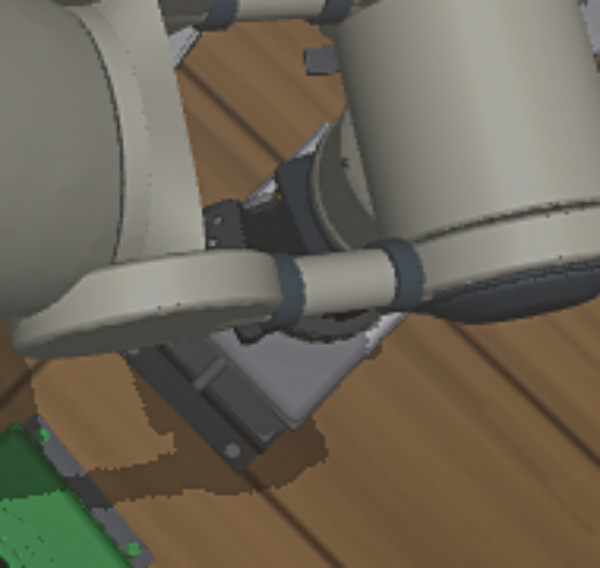

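The arm hides the cap here; only the cap's edge shows, near (330,325) in the crop. I continue by feel.

Emit:
step_arm(commands=[[0,0,0,-1.5,0],[0,0,0,-3,0],[0,0,0,-3,0]])

```text
clock: 10.4
position: [0.509, -0.2822, 0.2262]
tool_rot: [0.829, 0.559, 0.001, 0.002]
force: [0.1, 0.1, 13.6]
width: 0.216
finger_force: 55.0
```

```bash
python3 -c "
from h import *
go(.508,-.282,.232,-91)"
```

```text
pos [ 0.509  -0.2822  0.2262] yaw -22.08 F [ 0.11  0.09 13.58] Mz -0.043 j6 -0.22 w 0.216 t 10.4 shift [-0.1 -1.  -5.8] turn 68.92
```

Emit:
step_arm(commands=[[0,0,0,-1.5,0],[0,0,0,-3,0],[0,0,0,-3,0]])

```text
clock: 10.7
position: [0.509, -0.2822, 0.2262]
tool_rot: [0.815, 0.58, 0.001, 0.002]
force: [0.9, -0.1, 14.3]
width: 0.218
finger_force: 55.0
```

```bash
python3 -c "
from h import *
go(.508,-.282,.232,-91)"
```

```text
pos [ 0.509  -0.2822  0.2262] yaw -19.09 F [ 0.86 -0.13 14.33] Mz -0.034 j6 -0.28 w 0.218 t 10.7 shift [-0.1 -1.  -5.8] turn 71.91
```

Emit:
step_arm(commands=[[0,0,0,-1.5,0],[0,0,0,-3,0],[0,0,0,-3,0]])

```text
clock: 11.0
position: [0.509, -0.2822, 0.2262]
tool_rot: [0.799, 0.601, 0.001, 0.002]
force: [-0.1, 0.3, 13.1]
width: 0.217
finger_force: 55.0
```

```bash
python3 -c "
from h import *
go(.508,-.282,.232,-91)"
```

```text
pos [ 0.509  -0.2822  0.2262] yaw -16.08 F [-0.06  0.3  13.09] Mz -0.053 j6 -0.33 w 0.217 t 11.0 shift [-0.1 -1.  -5.8] turn 74.92
```

Emit:
step_arm(commands=[[0,0,0,-1.5,0],[0,0,0,-3,0],[0,0,0,-3,0]])

```text
clock: 11.3
position: [0.5089, -0.282, 0.2262]
tool_rot: [0.783, 0.622, 0.001, 0.001]
force: [0.6, 2.3, 15.1]
width: 0.219
finger_force: 55.0
```

```bash
python3 -c "
from h import *
go(.508,-.282,.232,-91)"
```

```text
pos [ 0.5089 -0.282   0.2262] yaw -13.09 F [ 0.58  2.28 15.11] Mz -0.266 j6 -0.38 w 0.219 t 11.3 shift [-0.2 -0.8 -5.8] turn 77.91
```

Emit:
step_arm(commands=[[0,0,0,-0.5,0],[0,0,0,-1,0],[0,0,0,-1,0]])

```text
clock: 11.6
position: [0.5087, -0.2817, 0.2261]
tool_rot: [0.778, 0.628, 0.001, 0.001]
force: [-0.2, 3.5, 16.8]
width: 0.218
finger_force: 55.0
```

```bash
python3 -c "
from h import *
go(.508,-.282,.232,-91)"
```

```text
pos [ 0.5087 -0.2817  0.2261] yaw -12.13 F [-0.17  3.48 16.82] Mz -0.394 j6 -0.4 w 0.218 t 11.6 shift [-0.5 -0.6 -5.9] turn 78.87
```

The stop is met: the moment and the side force are both rising. I back off the torque and let the cap rise.

Emit:
step_arm(commands=[[0,0,0,1.5,0],[0,0,0,1.5,0],[0,0,-2,1.5,0],[0,0,-4,1.5,0],[0,0,-6,1.5,0],[0,0,-8,1.5,0],[0,0,-10,1.5,0],[0,0,-10,1.5,0]])

```text
clock: 12.4
position: [0.5087, -0.2818, 0.2356]
tool_rot: [0.786, 0.618, 0.0, 0.001]
force: [2.8, 0.5, 5.4]
width: 0.215
finger_force: 55.0
```

```bash
python3 -c "
from h import *
go(.508,-.282,.232,-91)"
```

```text
pos [ 0.5087 -0.2818  0.2356] yaw -13.63 F [2.84 0.52 5.39] Mz -0.038 j6 -0.37 w 0.215 t 12.4 shift [-0.4 -0.6  3.6] turn 77.37
```

It is free: 2.7 mm above the locked height and still pushed upward. Lifting.

Emit:
step_arm(commands=[[0,0,-5,0,0],[0,0,-10,0,0],[0,0,-18,0,0],[0,0,-30,0,0],[0,0,-45,0,0],[0,0,-65,0,0],[0,0,-85,0,0],[0,0,-85,0,0]])

```text
clock: 13.2
position: [0.5088, -0.282, 0.323]
tool_rot: [0.786, 0.618, 0.001, 0.002]
force: [0.2, -0.4, -1.7]
width: 0.213
finger_force: 55.0
```

```bash
python3 -c "
from h import *
go(.585,-.022,.32,7.4)
grab('wrist','w3.png')"
```

```text
pos [ 0.5088 -0.282   0.323 ] yaw -13.63 F [ 0.2  -0.39 -1.7 ] Mz -0.072 j6 -0.37 w 0.213 t 13.2 shift [270.7  12.8   2.6] turn -21.03
```

View pics/w3.png

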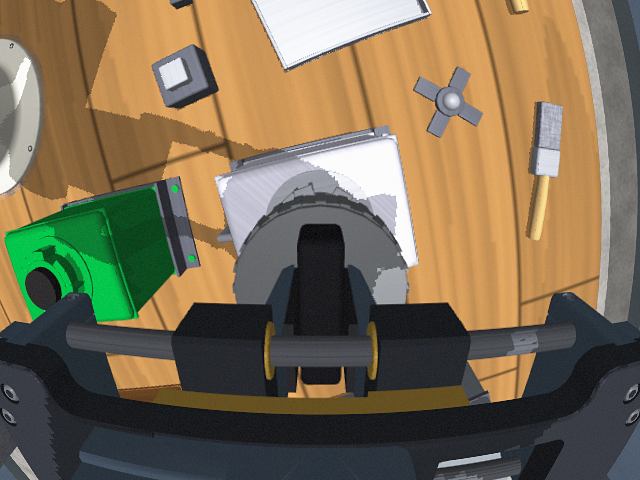

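The cap is in the hand and the neck is clear. I carry it over the tray.

Emit:
step_arm(commands=[[30,2,0,0,0],[70,4,0,0,0],[115,6,0,0,0],[160,8,0,0,0],[205,10,0,0,0],[245,12,0,0,0],[271,13,0,0,0],[271,13,0,0,0]])

```text
clock: 14.05
position: [0.5844, -0.0179, 0.3186]
tool_rot: [0.785, 0.619, -0.0, -0.001]
force: [-0.3, -0.7, -2.9]
width: 0.214
finger_force: 55.0
```

Emit:
step_arm(commands=[[0,0,30,0,0],[0,0,65,0,0],[0,0,100,0,0],[0,0,135,0,0],[0,0,170,0,0],[0,0,200,0,0],[0,0,220,0,0],[0,0,230,0,0]])

```text
clock: 14.85
position: [0.5828, -0.0215, 0.0874]
tool_rot: [0.786, 0.618, -0.001, -0.001]
force: [0.5, -0.5, -1.6]
width: 0.216
finger_force: 55.0
```

```bash
python3 -c "
from h import *
go(.585,-.022,.055,7.4)"
```

```text
pos [ 0.5828 -0.0215  0.0874] yaw -13.65 F [ 0.55 -0.5  -1.55] Mz 0.017 j6 0.1 w 0.216 t 14.85 shift [ 0.   2.4 32.4] turn -21.05
```

Emit:
step_arm(commands=[[0,2,8,0,0],[0,2,15,0,0],[0,2,21,0,0],[0,2,25,0,0],[0,2,28,0,0],[0,2,30,0,0],[0,2,31,0,0],[0,2,31,0,0]])

```text
clock: 15.65
position: [0.5864, -0.0215, 0.0589]
tool_rot: [0.786, 0.618, 0.0, 0.0]
force: [0.2, 0.8, -2.3]
width: 0.216
finger_force: 55.0
```

```bash
python3 -c "
from h import *
go(.585,-.022,.055,7.4)"
```

```text
pos [ 0.5864 -0.0215  0.0589] yaw -13.63 F [ 0.25  0.82 -2.28] Mz 0.049 j6 0.1 w 0.216 t 15.65 shift [-0.8 -1.2  3.9] turn -21.03
```

Not in contact yet, with about 4 mm to go.

Emit:
step_arm(commands=[[0,0,1,0,0],[0,0,2,0,0],[0,0,2.5,0,0],[0,0,3,0,0],[0,0,3.5,0,0],[0,0,3.5,0,0]])

```text
clock: 16.25
position: [0.5863, -0.0216, 0.0552]
tool_rot: [0.786, 0.618, -0.0, -0.0]
force: [0.3, 0.5, -2.3]
width: 0.213
finger_force: 55.0
```

```bash
python3 -c "
from h import *
go(.585,-.022,.055,7.4)"
```

```text
pos [ 0.5863 -0.0216  0.0552] yaw -13.63 F [ 0.32  0.51 -2.3 ] Mz -0.042 j6 0.1 w 0.213 t 16.25 shift [-0.7 -1.2  0.2] turn -21.03
```

Emit:
step_arm(commands=[[0,0,0.5,0,0],[0,0,1,0,0],[0,0,1.5,0,0],[0,0,1.5,0,0]])

```text
clock: 16.65
position: [0.5864, -0.0215, 0.0549]
tool_rot: [0.786, 0.618, 0.0, 0.0]
force: [-6.4, 1.2, 20.0]
width: 0.218
finger_force: 55.0
```

```bash
python3 -c "
from h import *
go(.585,-.022,.055,7.4)"
```

```text
pos [ 0.5864 -0.0215  0.0549] yaw -13.63 F [-6.35  1.2  19.95] Mz -0.026 j6 0.1 w 0.218 t 16.65 shift [-0.8 -1.2 -0.1] turn -21.03
```

The cap stands on the tray floor. I ease off and then release.

Emit:
step_arm(commands=[[0,0,-1,0,0],[0,0,-1,0,0],[0,0,-1,0,0.3],[0,0,-1,0,0.5],[0,0,-1,0,0.7],[0,0,-1,0,0.8],[0,0,-1,0,0.8],[0,0,-1,0,0.8]])

```text
clock: 17.45
position: [0.5864, -0.0216, 0.0548]
tool_rot: [0.786, 0.618, -0.0, -0.0]
force: [-0.1, -0.9, -0.2]
width: 0.71
finger_force: 0.0
```

Emit:
step_arm(commands=[[0,0,-5,0,0.8],[0,0,-15,0,0.8],[0,0,-35,0,0.8],[0,0,-65,0,0.8],[0,0,-105,0,0.8],[0,0,-150,0,0.8],[0,0,-150,0,0.8],[0,0,-150,0,0.8]])

```text
clock: 18.25
position: [0.5869, -0.0216, 0.2067]
tool_rot: [0.786, 0.618, 0.001, 0.001]
force: [-0.6, -0.9, -0.2]
width: 0.803
finger_force: 0.0
```

```bash
python3 -c "
from h import *
go(.585,-.022,.055,7.4)
grab('wrist','w4.png')"
```

```text
pos [ 0.5869 -0.0216  0.2067] yaw -13.63 F [-0.56 -0.85 -0.2 ] Mz 0.005 j6 0.1 w 0.803 t 18.25 shift [ -0.8  -2.2 151.7] turn -21.03
```

View pics/w4.png

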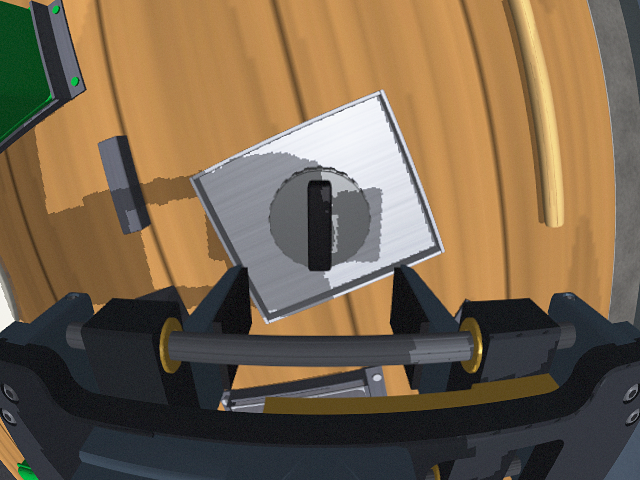

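The cap stands upright and flat near the middle of the tray, with its bar at (320,225), and the gripper is well clear.

```bash
python3 -c "
from workcell import ctrl
print(ctrl.close_job())"
```

```text
the job is handed in; nothing more can be done
None
```

The cap was pressed, turned counter-clockwise about 77° to its stop at under 0.5 N m, lifted off and set upright near the middle of the tray; the job is handed in, with no verdict returned.

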